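# Butt a bar against its stop and nip it with the knurled clamp screw

### The job

Set up the aluminium bar for welding: slide it along its two V-blocks until its end butts against the end stop, then turn the clamp's knurled thumbscrew clockwise, a bit at a time, until its pad seats on the bar and the screw clearly stiffens, and stop there. Firmly finger-tight is right: the bar is soft, so do not ram it into the stop or bruise it with the screw, and leave the other things on the table as they are.

Things in the scene. Friction and masses are not known exactly. Their poses are not given: they have to be found in the camera images.
- fixture: Fixed steel base plate 100 x 250 x 12 mm with two V-blocks and an end stop in a row along its long (y) axis. Origin under its middle, z up. The bar's axis runs 54.6 mm above the table over the y axis; +y points to the stop. V-blocks 60 mm wide, 50 mm long, tops 52 mm above the table, centred at y = -80 mm (plain) and y = +40 mm (the one with the clamp's stirrup).
- thumbscrew: Knurled thumbscrew upright in the stirrup over y = +40 mm of the fixture, with its pad. Origin at the middle of its knurled head (steel cylinder 40 mm across, 20 mm tall) on its axis, z up, 137 to 139 mm above the table at the start. Clockwise from above drives it down, 6 mm a turn. Thread friction: 0.14 N m either way, so it stays where it is let go; held at rest, any part of that may remain.
- pad_place (a point): On the screw's axis where its round swivel pad (26 mm) ends with a new pad, 65.4 mm below the head's middle; worn or thick pads differ by up to 0.9 mm. The pad starts 0.7 to 3.3 mm off the bar, 0.7 to 3.5 rad. Beyond touch the screw resists with 0.12 N m or so more per radian, 0.00095 N m per newton of clamping. Well seated is 65 to 140 N, 0.06 to 0.13 N m above free turning; 160 N bruises.
- bar: Loose solid round aluminium bar lying in the two V-blocks, 32 mm in diameter, 210 mm long, about 0.46 kg. Origin at mid length on its axis; its y axis runs along the bar towards the stop. At the start it stands 12 to 35 mm short of the stop. It slides in the V-blocks with about 2.5 to 5.5 N.
- bar_near_end (a point): Centre of the bar's free end face, away from the stop; it stands free beyond the plain V-block and can be pushed along the bar's +y axis. (The bar can also be gripped across between the two blocks.)
- bar_stop_end (a point): Centre of the bar's other end face, the one that must meet the stop.
- stop: The end stop, part of the fixture: an upright steel plate 60 x 10 mm, 78 mm high over the table, square to the bar's axis. Origin at its foot.
- stop_face (a point): The point of the stop's face where the bar's axis meets it, 54.6 mm above the table; y points away from the bar, into the stop.
- magnet: Bystander: flat arrow-shaped welding magnet, 90 x 60 x 17 mm, beside the fixture. Origin under its middle.
- offcut: Bystander: short upright piece of steel tube, 32 mm in diameter, 40 mm tall, beside the fixture. Origin under its middle.
- spanner: Bystander: flat spanner 170 mm long beside the fixture on the robot's side. Origin under its middle.
- hammer: Bystander: hammer 270 mm long, lying to one side. Origin under its middle.
- brush: Bystander: wire brush 220 mm long, lying to the other side. Origin under its middle.
- block_axis (a point): Point on the bar's axis in the middle of the clamp's V-block, under the screw. The stirrup round it spans 41 mm either side across the bar and 9 mm either way along it; its top boss is 108 mm above the table, 16 to 20 mm below the knurled head.
There are look-alikes about, which are no part of the job. Of the things shaped like the bar, the aluminium one is meant.

How it is judged:
By the outcome, as a careful person would: the job done as asked, in the order asked, and still so for the second after the job is handed in, with the robot touching nothing.
It also fails if it takes over 72 s, if anything falls off the work surface, if the arm or the gripper's body presses on something with over 40 N, if the wrist force passes 120 N, or if a joint passes its speed limit or range.

### The arm

A 7-joint arm with a two-finger parallel gripper is mounted at the origin on the work surface. World frame = base frame: x ahead of the robot, y to its left, z up, the work surface at z = 0. Lengths are in m, angles in rad, forces in N, time in s.
With the tool pointing down it reaches from about 0.425 to 0.875 m from the base axis. Payload 8.4 kg.
Tool frame: the origin (TCP) lies at the very end of the fingers, on their centre line; the grasp point (between the pads) lies 19 mm behind it; z points along the fingers, y is the line along which they close (so a half turn about z gives the same grasp; the last joint's range is limited). The gripper opens to 87 mm and grips with 3 to 60 N. Pads are 19 mm wide; open, the fingers measure 117 mm over their backs; the gripper's body (75 mm by 190 mm) begins 51 mm behind the grasp point.
Start: joints at [-1.371, 0.333, 0.04, 1.465, -0.013, 1.343, -0.059], TCP at [0.191, 0.621, 0.223] pointing down, gripper open.
Joint ranges: [-2.58, 2.58], [-0.38, 2.09], [-1.3, 1.39], [0.25, 2.4], [-1.5, 4.64], [0.08, 2.09], [-2.65, 2.65]. Speed limits (rad/s): [2.22, 2.22, 2.79, 2.79, 3.14, 3.14, 3.14].

### API

Orientations are given as a rotation vector (axis times angle).
In Python, from station import env gives the robot as it stands.
- The arm moves only by the shell command python3 -m creep 'ROWS' [FORCE]. ROWS is JSON, a list of rows, each a list of 5 numbers: the shift along the world's x, y, z in mm, then the turn about the world's z in rad, then the finger opening in mm, from 0 to 87. A call has 1 to 5 rows; each row is the pose to reach, as a shift and turn from the pose commanded when the call began; what a row does not reach only later rows make up. A row lasts 1/12 s, in which the tool goes at most 41.7 mm and 7.16 degrees, less where a joint would pass 70% of its speed; a pose out of reach is approached as far as the arm can. A call with a gripper value outside its range is refused whole. The fingers move at their own pace and stop on an object; FORCE is the grip in N (left out, the last holds). Time passes only in rows, so rows that repeat a pose let the fingers close. It gives the time, the measured TCP pose, the force, the opening and the grip force at its end, in the units of the state.
- env.read_state(): the state, without advancing time (a new reading comes with each control period).
- env.capture(name): name is "scene" or "top"; returns a dict with "frame" (420x560x3 uint8, red, green, blue), "intrinsics" (3x3 intrinsics, pixels), "rvec" (rotation vector, rad) and "tvec" (3), from world to camera coordinates, as OpenCV has them. Camera axes: x right, y down, z forward; pixel columns grow to the right and rows downward; lengths in m; the calibration is good to about 2 mm. A picture is of the moment at which its call begins. There is no depth.
- env.close_job(): hands the job in; it is judged then, once.
The state is a dict: "time": time; "q": joint angles; "dq": joint speeds; "effort": joint torques, N m; "position": TCP position; "orientation": TCP orientation; "contact_force": force on the tool from outside, world axes, zero at the start; "wrist_torque": the same for the moment, N m; "width": finger opening in m; "finger_force": force on a finger pad.
Only numpy, scipy, OpenCV 4.12 (cv2) and the standard library are available. Lean on these libraries where they do the work, as an engineer would, in place of code of your own. Each camera call takes 0.05 s, during which the arm holds its last target. There are 200 camera calls.

## Working session

There is one attempt and no reset: what is moved stays moved. The work goes in short steps, Python scripts to look and compute and a shell command to move; the robot and the scene stay as the last step left them, time stands still between calls to the robot, and variables do not carry over. Pictures are saved under pics/ and viewed, at most 10 in all, crops included, and the job is handed in when it is done.

```bash
mkdir -p pics; ls; python3 - <<'E'
from station import env
import cv2,json,numpy as np
for n in("scene","top"):
    c=env.capture(n); cv2.imwrite(f"pics/{n}0.png",cv2.cvtColor(c["frame"],cv2.COLOR_RGB2BGR))
    R=cv2.Rodrigues(np.array(c["rvec"],float))[0]
    print(n,c["intrinsics"],c["rvec"],c["tvec"],-R.T@np.ravel(c["tvec"]))
s=env.read_state();print(s)
E
```

```text
pics
scene [[454.28847803   0.         280.68351148]
 [  0.         454.28847803 205.89538053]
 [  0.           0.           1.        ]] [ 1.95984311  1.59741585 -0.62088625] [-0.08991643 -0.34151923  1.63522693] [ 1.32877369 -0.15223603  1.00492394]
top [[526.45935619   0.         284.0050771 ]
 [  0.         526.45935619 207.73997995]
 [  0.           0.           1.        ]] [ 2.11089856 -2.14391755  0.16121422] [0.02325138 0.54665357 1.26710467] [ 0.32913969 -0.00361822  1.34036524]
{'time': 0.1, 'q': array([-1.37116897,  0.33380167,  0.03988682,  1.46616936, -0.01339601,
        1.34329443, -0.05849387]), 'dq': array([-1.35045581e-05, -3.08992341e-03,  9.20969051e-04, -1.19311978e-03,
       -3.48683513e-04,  1.28942863e-03, -2.69840390e-04]), 'effort': array([ 4.53167508e-03, -6.57817483e+01,  1.34019580e+00, -4.04708970e+01,
       -5.97563060e-02,  4.09127329e-02,  1.04853209e-04]), 'position': array([0.19127101, 0.62078592, 0.22177993]), 'orientation': array([-4.67668893e-01, -3.10647713e+00,  2.20308278e-03]), 'contact_force': array([ 0.69282269, -0.13306768,  0.40826575]), 'wrist_torque': array([ 0.00230497, -0.01687343,  0.00727164]), 'finger_force': 0.0, 'width': 0.08660699029808042}
```

View pics/scene0.png

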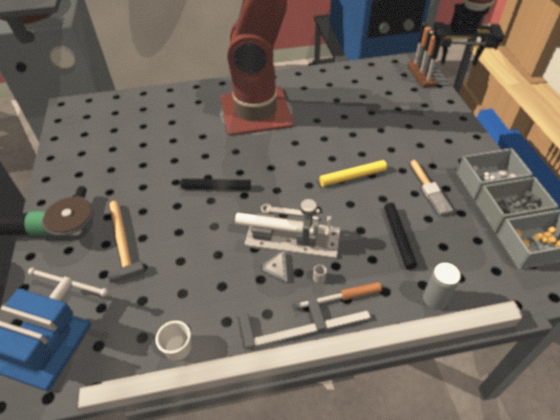

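View pics/top0.png

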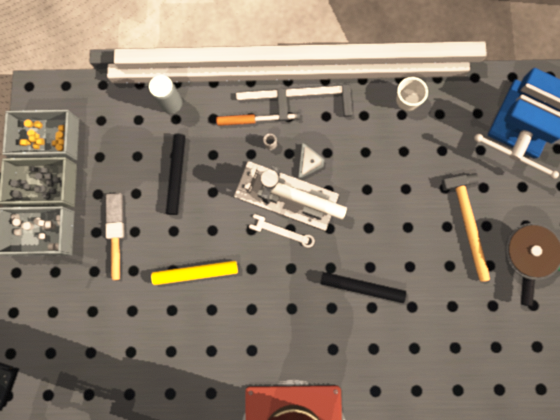

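The scene picture shows the fixture around (293,228), with the clamp head at (309,207) and the bar's free end at (238,220). In the top view the fixture is at (290,195), the head at (269,179) and the free end at (342,212). The spanner is on the robot's side, with the magnet and offcut beyond.

```bash
python3 - <<'E'
import cv2,numpy as np
a=cv2.imread("pics/top0.png")[140:250,220:360]; b=cv2.imread("pics/scene0.png")[185:295,220:360]
cv2.imwrite("pics/z0.png",np.vstack([cv2.resize(x,None,fx=5,fy=5,interpolation=cv2.INTER_CUBIC)for x in(a,)]))
cv2.imwrite("pics/z1.png",cv2.resize(b,None,fx=5,fy=5,interpolation=cv2.INTER_CUBIC))
E
```

```text
(no output)
```

View pics/z0.png

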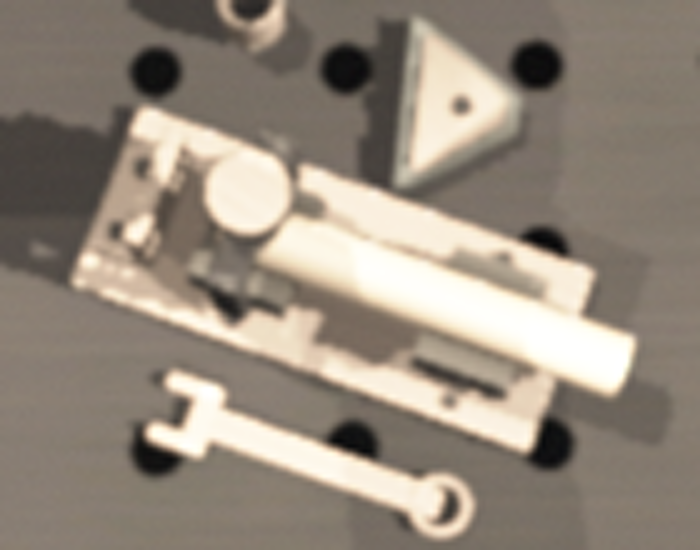

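View pics/z1.png

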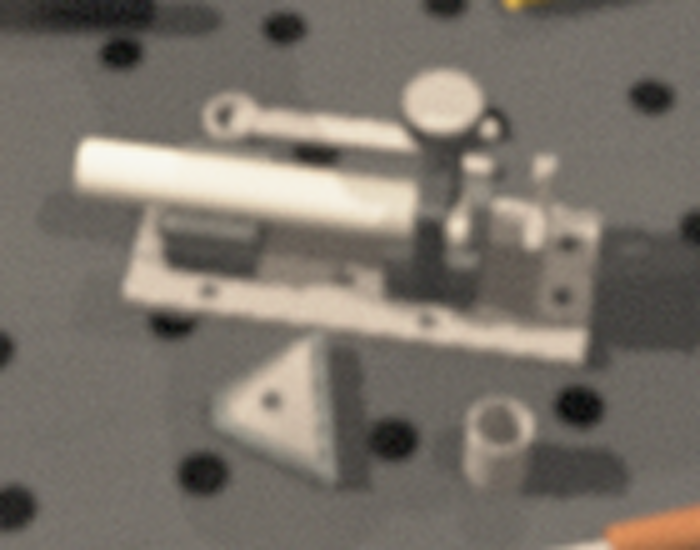

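In the top view zoom (crop pixels), the head disc is at (248,192), the plate corners are near (138,105), (597,268), (530,455) and (73,285), and the bar's free end is at (625,371). In the scene zoom, the head top is at (443,103) and the free end is at about (80,165).

```bash
cat > h.py <<'E'
import cv2,numpy as np
from station import env
def cam(n):
    c=env.capture(n);R=cv2.Rodrigues(np.array(c["rvec"],float))[0];t=np.ravel(c["tvec"])
    return dict(K=np.array(c["intrinsics"]),R=R,t=t,C=-R.T@t,im=cv2.cvtColor(c["frame"],cv2.COLOR_RGB2BGR))
def ray(c,p,z):
    d=c["R"].T@np.linalg.inv(c["K"])@np.array([p[0],p[1],1.]); return c["C"]+d*(z-c["C"][2])/d[2]
def proj(c,X):
    x=c["K"]@(c["R"]@np.array(X)+c["t"]); return x[:2]/x[2]
E
python3 - <<'E'
from h import *
T=cam("top");S=cam("scene")
tp=lambda x,y:((x+.5)/5-.5+220,(y+.5)/5-.5+140)
sp=lambda x,y:((x+.5)/5-.5+220,(y+.5)/5-.5+185)
P=[ray(T,tp(*p),.012)[:2] for p in((138,105),(597,268),(530,455),(73,285))]
print(np.round(P,4))
c=np.mean(P,0);u=(P[0]-P[1])+(P[3]-P[2]);u/=np.linalg.norm(u);n=np.array([-u[1],u[0]])
print("centre",c,"u",u,np.arctan2(u[1],u[0]),np.linalg.norm(P[0]-P[1]),np.linalg.norm(P[3]-P[2]),np.linalg.norm(P[0]-P[3]))
for c2,p,z,nm in((T,tp(248,192),.148,"headT"),(S,sp(443,103),.148,"headS")):
    X=ray(c2,p,z)[:2];print(nm,X,(X-c)@u,(X-c)@n)
for c2,p in((T,tp(613,397)),(T,tp(636,345)),(T,tp(628,370)),(S,sp(78,167))):
    X=ray(c2,p,.0546)[:2];print("end",X,(X-c)@u,(X-c)@n)
for p in((605,212),(583,360),(125,297)):
    X=ray(S,sp(*p),.012)[:2];print("Scorner",X,(X-c)@u,(X-c)@n)
E
```

```text
[[ 0.6786  0.1092]
 [ 0.5881 -0.1264]
 [ 0.492  -0.0895]
 [ 0.5839  0.1429]]
centre [0.58563853 0.00907085] u [0.36295336 0.93180731] 1.1993608814841263 0.2524252235413779 0.24987009585233985 0.10054463283007584
headT [0.60029192 0.0466726 ] 0.040356080984216294 -6.446453704549854e-06
headS [0.60345877 0.04513778] 0.0400753482813927 -0.003514406867921753
end [ 0.51491631 -0.12832151] -0.1536920708096933 0.016032472009629768
end [ 0.54068555 -0.14050999] -0.15569635427038048 -0.012403348388998606
end [ 0.52825096 -0.13614655] -0.15614363978123236 0.0007670205479464801
end [ 0.52755846 -0.13814029] -0.1582527683794167 0.0006886567528347279
Scorner [0.58571507 0.14559406] 0.12724111132255037 0.04948024186243247
Scorner [0.67919298 0.10646909] 0.12471229882618803 -0.05182369110419281
Scorner [ 0.5879504  -0.12442307] -0.12355150691277599 -0.0506062850849098
```

Both views agree. The fixture centre is at (0.586, 0.009), the bar direction is (0.363, 0.932), and the free end is at (0.528, -0.137). I'll move to just behind the free end with the fingers closed across the bar.

```bash
python3 -m creep '[[18,-24,0,-0.08,0],[37,-48,0,-0.16,0],[56,-72,0,-0.24,0],[74,-96,0,-0.32,0],[93,-120,0,-0.4,0]]' 20
python3 -m creep '[[18,-24,0,-0.08,0],[37,-48,0,-0.16,0],[56,-72,0,-0.24,0],[74,-96,0,-0.32,0],[93,-120,0,-0.4,0]]'
python3 -m creep '[[18,-24,0,-0.08,0],[37,-48,0,-0.16,0],[56,-72,0,-0.24,0],[74,-96,0,-0.32,0],[93,-120,0,-0.4,0]]'
python3 -m creep '[[3,-28,0,-0.03,0],[7,-56,0,-0.06,0],[10,-84,0,-0.09,0],[14,-112,0,-0.12,0],[17,-140,0,-0.148,0]]'
python3 -m creep '[[3,-28,0,-0.03,0],[7,-56,0,-0.06,0],[10,-84,0,-0.09,0],[14,-112,0,-0.12,0],[17,-140,0,-0.148,0]]'
python3 -m creep '[[3,-28,0,-0.03,0],[7,-56,0,-0.06,0],[10,-84,0,-0.09,0],[14,-112,0,-0.12,0],[17,-140,0,-0.148,0]]'
python3 -c "from station import env;print(env.read_state()['q'])"
```

```text
time: 0.62
position: [0.2849, 0.4998, 0.2224]
orientation: [-1.081, -2.95, 0.0]
contact_force: [1.3, 1.0, 0.3]
width: 0.0618
finger_force: 0.0
time: 1.03
position: [0.3779, 0.3798, 0.2226]
orientation: [-1.646, -2.676, -0.0]
contact_force: [0.2, 0.6, 0.2]
width: 0.0283
finger_force: 0.0
time: 1.45
position: [0.4709, 0.2598, 0.2226]
orientation: [-2.144, -2.296, -0.0]
contact_force: [0.3, 0.4, 0.4]
width: 0.0016
finger_force: 0.0
time: 1.87
position: [0.4868, 0.1189, 0.2226]
orientation: [-2.305, -2.134, -0.0]
contact_force: [0.8, -0.7, -0.4]
width: 0.0004
finger_force: 0.0
time: 2.28
position: [0.5035, -0.0209, 0.2227]
orientation: [-2.456, -1.957, -0.001]
contact_force: [0.2, -1.0, 0.0]
width: 0.0005
finger_force: 0.0
time: 2.7
position: [0.5204, -0.1606, 0.2227]
orientation: [-2.594, -1.77, -0.002]
contact_force: [-0.1, 0.5, -0.1]
width: 0.0006
finger_force: 0.0
[-0.5305103   0.1369595   0.83041097  1.75603117 -0.10636515  1.29431645
 -0.04876851]
```

```bash
python3 -m creep '[[0,0,-30,0,0],[0,0,-60,0,0],[0,0,-90,0,0],[0,0,-120,0,0],[0,0,-140,0,0]]'
python3 -m creep '[[0,0,-15,0,0],[0,0,-28,0,0],[0,0,-34,0,0],[0,0,-35,0,0],[0,0,-35,0,0]]'
python3 - <<'E'
from h import *
T=cam("top");S=cam("scene");s=env.read_state();print(s["time"],s["position"],s["contact_force"])
cv2.imwrite("pics/z2.png",np.hstack([cv2.resize(c["im"][y:y+100,x:x+100],None,fx=4,fy=4,interpolation=cv2.INTER_CUBIC)for c,x,y in((T,270,155),(S,190,170))]))
E
```

```text
time: 3.12
position: [0.5192, -0.1588, 0.0801]
orientation: [-2.592, -1.771, 0.002]
contact_force: [-0.5, 0.2, -0.4]
width: 0.0004
finger_force: 0.0
time: 3.53
position: [0.5214, -0.159, 0.0479]
orientation: [2.594, 1.772, 0.0]
contact_force: [-0.2, -1.1, 1.1]
width: 0.0006
finger_force: 0.0
3.6333 [ 0.52197314 -0.15901775  0.04854706] [-0.58132197  0.81933231 -0.64658268]
```

View pics/z2.png

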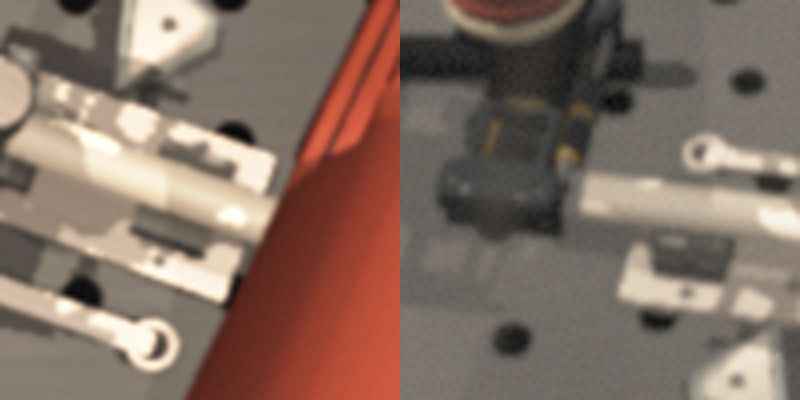

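The closed fingers stand just behind the bar's free end, clear of it; the gap in the scene half is about (570,190). Now I'll approach and make first contact.

```bash
python3 -m creep '[[0.5,1.5,-1,0,0],[1,3,-1,0,0],[1.6,4.5,-1,0,0],[2.2,6,-1,0,0],[2.5,7,-1,0,0]]'
python3 -m creep '[[0.5,1.5,0,0,0],[1,3,0,0,0],[1.6,4.5,0,0,0],[2.2,6,0,0,0],[2.5,7,0,0,0]]'
python3 -m creep '[[0.4,0.9,0,0,0],[0.7,1.9,0,0,0],[1.1,2.8,0,0,0],[1.5,3.7,0,0,0],[1.8,4.7,0,0,0]]'
python3 - <<'E'
from h import *
T=cam("top");S=cam("scene");c=np.array([.5856,.0091]);u=np.array([.363,.932]);n=np.array([-u[1],u[0]])
tp=lambda x,y:((x+.5)/5-.5+220,(y+.5)/5-.5+140)
sp=lambda x,y:((x+.5)/5-.5+220,(y+.5)/5-.5+185)
for k,f,ps in((T,tp,((180,140),(160,175),(145,215),(130,250),(205,180))),(S,sp,((480,165),(545,165),(510,200)))):
    for p in ps:
        X=ray(k,f(*p),.078)[:2]-c;print(p,X@u,X@n)
s=env.read_state();print((s["position"][:2]-c)@u,(s["position"][:2]-c)@n,s["contact_force"])
E
```

```text
time: 4.05
position: [0.5241, -0.1514, 0.0467]
orientation: [2.594, 1.773, 0.0]
contact_force: [0.5, -0.1, -0.1]
width: 0.0001
finger_force: 0.0
time: 4.47
position: [0.5264, -0.1448, 0.0465]
orientation: [2.594, 1.772, -0.0]
contact_force: [-0.8, -3.4, 0.4]
width: 0.0007
finger_force: 1.6
time: 4.88
position: [0.5281, -0.1403, 0.0465]
orientation: [2.594, 1.772, -0.0]
contact_force: [-0.6, -2.9, -0.2]
width: 0.0008
finger_force: 1.4
(180, 140) 0.08966225891612195 -0.02675566841917366
(160, 175) 0.09257143790513829 -0.006825671029175952
(145, 215) 0.09225754783722039 0.014509952472915866
(130, 250) 0.09284696342366393 0.03341076391410069
(205, 180) 0.0708750780506205 -0.01214277430309316
(480, 165) 0.05880041229632896 0.017379629019534173
(545, 165) 0.0926767367183988 0.022833309675199302
(510, 200) 0.07720056277312976 -0.0036893780910119273
-0.1597470202345375 -0.0006914988853082837 [-0.18386021 -3.12311927 -0.80526166]
```

```bash
python3 -m creep '[[0.4,1,0,0,0],[0.8,2.1,0,0,0],[1.3,3.3,0,0,0],[1.7,4.5,0,0,0],[2.2,5.6,0,0,0]]'
python3 -m creep '[[0.4,1,0,0,0],[0.8,2.1,0,0,0],[1.3,3.3,0,0,0],[1.7,4.5,0,0,0],[2.2,5.6,0,0,0]]'
python3 -m creep '[[0.4,0.9,0,0,0],[0.7,1.9,0,0,0],[1.1,2.8,0,0,0],[1.5,3.7,0,0,0],[1.8,4.7,0,0,0]]'
python3 - <<'E'
from h import *
S=cam("scene");s=env.read_state();c=np.array([.5856,.0091]);u=np.array([.363,.932]);print((s["position"][:2]-c)@u,s["contact_force"])
cv2.imwrite("pics/z3.png",cv2.resize(S["im"][190:270,270:370],None,fx=7,fy=7,interpolation=cv2.INTER_CUBIC))
E
```

```text
time: 5.4
position: [0.5305, -0.1343, 0.0466]
orientation: [2.594, 1.772, 0.0]
contact_force: [0.9, -2.7, -0.3]
width: 0.0005
finger_force: 1.4
time: 5.82
position: [0.5326, -0.1288, 0.0466]
orientation: [2.594, 1.772, 0.0]
contact_force: [0.3, -2.5, -0.1]
width: 0.0006
finger_force: 1.4
time: 6.23
position: [0.5344, -0.1242, 0.0466]
orientation: [2.594, 1.772, 0.0]
contact_force: [0.5, -2.1, -0.1]
width: 0.0004
finger_force: 1.5
-0.14254958497663134 [ 0.51806116 -2.77671577 -0.10659371]
```

View pics/z3.png

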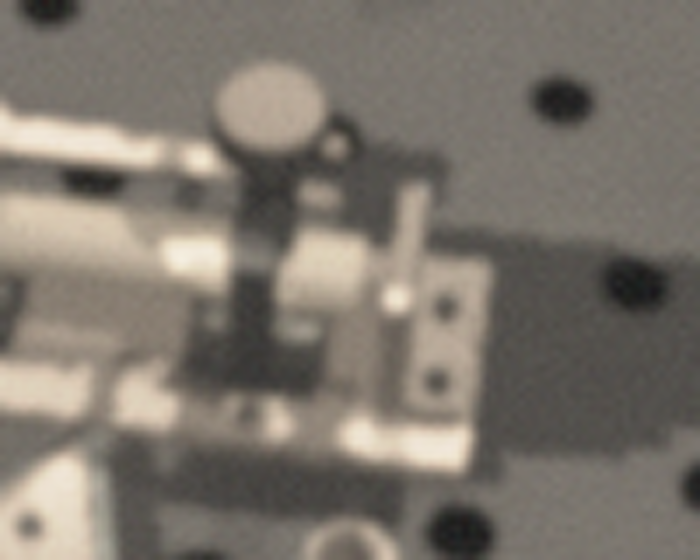

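The picture shows the bar's end at about (365,270) and the stop face at about (388,270), so roughly 8 mm remains.

```bash
python3 -m creep '[[0.3,0.7,0,0,0],[0.6,1.5,0,0,0],[0.9,2.2,0,0,0],[1.1,3,0,0,0],[1.4,3.7,0,0,0]]'
```

```text
time: 6.7
position: [0.5358, -0.1205, 0.0466]
orientation: [2.594, 1.772, 0.0]
contact_force: [1.8, -4.0, -0.5]
width: 0.0008
finger_force: 1.6
```

```bash
python3 -m creep '[[0.2,0.5,0,0,0],[0.4,0.9,0,0,0],[0.5,1.4,0,0,0]]'
```

```text
time: 6.95
position: [0.5364, -0.1192, 0.0466]
orientation: [2.594, 1.772, 0.0]
contact_force: [0.3, -3.8, 0.5]
width: 0.0004
finger_force: 1.7
```

```bash
python3 -m creep '[[0.2,0.5,0,0,0],[0.4,0.9,0,0,0]]'
```

```text
time: 7.12
position: [0.5367, -0.1183, 0.0466]
orientation: [2.594, 1.772, 0.0]
contact_force: [1.4, -3.6, 0.3]
width: 0.0004
finger_force: 1.7
```

```bash
python3 -m creep '[[0.2,0.5,0,0,0],[0.4,0.9,0,0,0]]'
```

```text
time: 7.28
position: [0.5371, -0.1173, 0.0466]
orientation: [2.594, 1.772, 0.0]
contact_force: [0.5, -4.0, 0.7]
width: 0.0005
finger_force: 1.7
```

```bash
python3 -m creep '[[0.2,0.5,0,0,0],[0.4,0.9,0,0,0]]'
```

```text
time: 7.45
position: [0.5375, -0.1164, 0.0466]
orientation: [2.594, 1.772, -0.0]
contact_force: [1.3, -3.7, 1.1]
width: 0.0007
finger_force: 1.7
```

```bash
python3 -m creep '[[0.2,0.5,0,0,0],[0.4,0.9,0,0,0]]'
```

```text
time: 7.62
position: [0.5379, -0.1155, 0.0466]
orientation: [-2.594, -1.772, 0.0]
contact_force: [1.1, -3.7, 1.1]
width: 0.0007
finger_force: 1.8
```

```bash
python3 -m creep '[[0.2,0.5,0,0,0],[0.4,0.9,0,0,0]]'
```

```text
time: 7.78
position: [0.5382, -0.1147, 0.0465]
orientation: [2.594, 1.772, -0.0]
contact_force: [-0.4, -5.4, 1.5]
width: 0.0005
finger_force: 2.6
```

```bash
python3 - <<'E'
from h import *
S=cam("scene")
cv2.imwrite("pics/z4.png",cv2.resize(S["im"][190:270,270:370],None,fx=7,fy=7,interpolation=cv2.INTER_CUBIC))
E
```

```text
(no output)
```

View pics/z4.png

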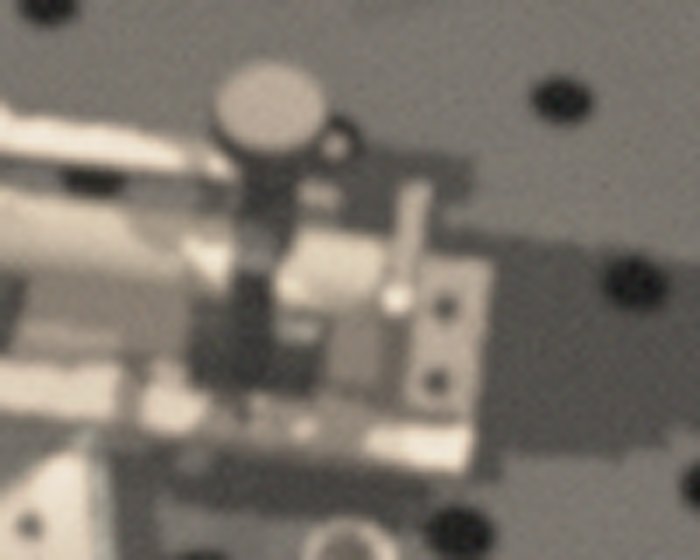

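The bar's end now meets the stop at about (388,270), and the force has started to rise. I'll nudge it to confirm.

```bash
python3 -m creep '[[0.1,0.3,0,0,0],[0.2,0.5,0,0,0]]'
```

```text
time: 8.0
position: [0.5382, -0.1147, 0.0465]
orientation: [2.594, 1.772, -0.001]
contact_force: [-1.1, -6.0, 2.0]
width: 0.0006
finger_force: 3.1
```

```bash
python3 -m creep '[[0.1,0.2,0,0,0],[0.1,0.3,0,0,0]]'
```

```text
time: 8.17
position: [0.5382, -0.1147, 0.0465]
orientation: [2.594, 1.771, -0.001]
contact_force: [-0.6, -6.7, 1.3]
width: 0.0001
finger_force: 3.4
```

The bar is butted: it has stopped moving at under 8 N. Next I'll back off, rise, and go above the screw, wound counterclockwise with the fingers open.

```bash
python3 -m creep '[[-4,-10,0,0,0],[-8,-20,0,0,0],[-8,-20,30,0,0],[-8,-20,65,0,0],[-8,-20,100,0,0]]'
python3 -m creep '[[0,0,35,0.11,40],[0,0,70,0.22,87],[0,0,100,0.33,87],[0,0,108,0.44,87],[0,0,108,0.56,87]]'
python3 -m creep '[[9,24,0,0.11,87],[18,48,0,0.22,87],[27,72,0,0.33,87],[36,96,0,0.44,87],[45,120,0,0.56,87]]'
python3 -m creep '[[9,20,0,0.11,87],[16,40,0,0.22,87],[22,53,0,0.33,87],[25,60,0,0.44,87],[26,61,0,0.56,87]]'
python3 -m creep '[[0,0,0,0.11,87],[0,0,0,0.22,87],[0,0,0,0.33,87],[0,0,0,0.44,87],[0,0,0,0.56,87]]'
python3 -m creep '[[0,0,0,0.11,87],[0,0,0,0.22,87],[0,0,0,0.33,87],[0,0,0,0.44,87],[0,0,0,0.56,87]]'
python3 -c "from station import env;print(env.read_state())"
```

```text
time: 8.58
position: [0.529, -0.1344, 0.147]
orientation: [-2.593, -1.77, 0.003]
contact_force: [0.9, 0.4, -0.1]
width: 0.0003
finger_force: 0.0
time: 9.0
position: [0.5313, -0.1344, 0.2575]
orientation: [1.995, 2.424, 0.006]
contact_force: [0.8, 0.1, -0.5]
width: 0.0261
finger_force: 0.0
time: 9.42
position: [0.5752, -0.013, 0.2543]
orientation: [-1.248, -2.882, -0.001]
contact_force: [0.4, 0.2, 0.6]
width: 0.0591
finger_force: 0.0
time: 9.83
position: [0.6013, 0.0492, 0.2538]
orientation: [-0.399, -3.114, -0.001]
contact_force: [-0.2, 0.3, -0.3]
width: 0.0855
finger_force: 0.0
time: 10.25
position: [0.601, 0.0467, 0.2542]
orientation: [0.473, -3.105, -0.001]
contact_force: [-0.1, 0.6, 0.6]
width: 0.0867
finger_force: 0.0
time: 10.67
position: [0.6009, 0.0467, 0.2542]
orientation: [1.313, -2.853, -0.002]
contact_force: [-0.7, 0.5, -0.7]
width: 0.0869
finger_force: 0.0
{'time': 10.6667, 'q': array([-0.48947425,  0.22920789,  0.40700383,  1.55550052, -0.09245054,
        1.37703703,  2.35920439]), 'dq': array([ 1.35425573e-01, -8.78947159e-03, -1.65392861e-01, -5.89735834e-03,
        3.97848048e-02,  1.38825882e-03,  1.40982844e+00]), 'effort': array([-1.14366286e+00, -5.37782979e+01,  4.95764270e+00, -4.05057871e+01,
       -1.23972495e-05,  3.73872695e-02, -3.16748522e+00]), 'position': array([0.60094039, 0.04668538, 0.2542005 ]), 'orientation': array([ 1.31278134e+00, -2.85316158e+00, -1.58688793e-03]), 'contact_force': array([-0.65693801,  0.47422976, -0.65332477]), 'wrist_torque': array([0.04000549, 0.02098427, 0.04630581]), 'finger_force': 0.0, 'width': 0.08693806702107011}
```

```bash
python3 -m creep '[[0,0,-30,0,87],[0,0,-60,0,87],[0,0,-90,0,87],[0,0,-110,0,87],[0,0,-120,0,87]]'
python3 -m creep '[[0,0,-7,0,87],[0,0,-13,0,87],[0,0,-13,0,87],[0,0,-13,0,87]]'
python3 -c "from station import env;s=env.read_state();print(s['wrist_torque'])"
python3 -m creep '[[0,0,0,0,65],[0,0,0,0,55],[0,0,0,0,45],[0,0,0,0,43],[0,0,0,0,42]]' 10
python3 -c "from station import env;s=env.read_state();print(s['wrist_torque'])"
python3 - <<'E'
from h import *
T=cam("top");S=cam("scene")
cv2.imwrite("pics/z5.png",np.hstack([cv2.resize(c["im"][y:y+100,x:x+100],None,fx=4,fy=4,interpolation=cv2.INTER_CUBIC)for c,x,y in((T,220,130),(S,260,150))]))
E
```

```text
time: 11.08
position: [0.5993, 0.0465, 0.1312]
orientation: [1.303, -2.853, -0.003]
contact_force: [-0.3, 0.4, -0.8]
width: 0.0868
finger_force: 0.0
time: 11.42
position: [0.6021, 0.0471, 0.1224]
orientation: [-1.305, 2.856, -0.0]
contact_force: [0.3, 0.2, 0.5]
width: 0.0867
finger_force: 0.0
[ 0.06994529  0.07861518 -0.01404957]
time: 11.83
position: [0.6017, 0.0472, 0.1218]
orientation: [-1.306, 2.857, -0.0]
contact_force: [0.0, -0.6, -0.8]
width: 0.0614
finger_force: 0.0
[0.05841198 0.05120971 0.01625167]
```

View pics/z5.png

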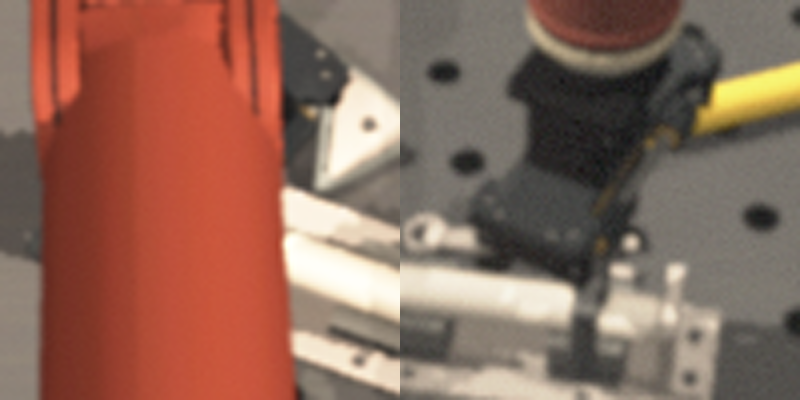

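The gripper is down around the screw head at (590,230) in the right half, and nothing else is touched. I'll continue closing gently.

```bash
python3 -m creep '[[0,0,0,0,42],[0,0,0,0,42],[0,0,0,0,42],[0,0,0,0,42]]' 8
python3 -m creep '[[0,0,0,0,35],[0,0,0,0,35],[0,0,0,0,35]]' 8
python3 -c "from station import env;s=env.read_state();print(s['wrist_torque'])"
```

```text
time: 12.27
position: [0.6015, 0.0471, 0.1215]
orientation: [1.306, -2.857, 0.0]
contact_force: [1.0, -0.1, 0.3]
width: 0.0426
finger_force: 0.0
time: 12.52
position: [0.602, 0.0467, 0.1216]
orientation: [-1.305, 2.857, -0.001]
contact_force: [3.7, -2.4, -2.6]
width: 0.0401
finger_force: 8.0
[-0.26429402 -0.77686203  0.06016285]
```

```bash
python3 -m creep '[[0.4,-0.3,0,0,35],[0.7,-0.6,0,0,35],[0.7,-0.6,0,0,35]]' 8
python3 -c "from station import env;s=env.read_state();print(s['wrist_torque'])"
```

```text
time: 12.77
position: [0.6021, 0.0467, 0.1215]
orientation: [1.306, -2.857, -0.001]
contact_force: [0.9, -0.5, -0.1]
width: 0.0397
finger_force: 8.0
[-0.03457215  0.03563256 -0.01777531]
```

The grip is centred. Now a firm grip and small clockwise turns, following the screw down at about 0.95 mm/rad and reading the torque after each one.

```bash
cat > w.py <<'E'
from h import *
s=env.read_state();R=cv2.Rodrigues(s["orientation"])[0];c=s["contact_force"]
print("t%.2f yaw %.3f q7 %.3f Mz %.3f F %s z %.4f xy %s g%.0f"%(s["time"],np.arctan2(R[1,1],R[0,1]),s["q"][6],s["wrist_torque"][2],np.round(c,1),s["position"][2],np.round(s["position"][:2],4),s["finger_force"]))
E
python3 -m creep '[[0,0,0,0,35],[0,0,0,0,35]]' 30 >/dev/null; python3 w.py
python3 -m creep '[[0,0,-0.1,-0.1,35]]' >/dev/null; python3 w.py
python3 -m creep '[[0,0,-0.1,-0.1,35]]' >/dev/null; python3 w.py
python3 -m creep '[[0,0,-0.1,-0.1,35]]' >/dev/null; python3 w.py
python3 -m creep '[[0,0,-0.1,-0.1,35]]' >/dev/null; python3 w.py
python3 -m creep '[[0,0,-0.1,-0.1,35]]' >/dev/null; python3 w.py
python3 -m creep '[[0,0,0,0,35]]' >/dev/null; python3 w.py
```

```text
t12.93 yaw 2.428 q7 2.387 Mz -0.026 F [-0.7 -0.2 -0. ] z 0.1216 xy [0.602  0.0467] g30
t13.02 yaw 2.330 q7 2.294 Mz 0.088 F [ 0.2 -1.  -0.1] z 0.1215 xy [0.6021 0.0467] g30
t13.10 yaw 2.224 q7 2.193 Mz 0.119 F [-0.2 -0.2  0.4] z 0.1214 xy [0.6021 0.0467] g30
t13.18 yaw 2.123 q7 2.098 Mz 0.055 F [ 0.9 -0.3 -1.5] z 0.1213 xy [0.6021 0.0466] g30
t13.27 yaw 2.023 q7 2.003 Mz 0.182 F [ 1.  -1.2 -0.4] z 0.1212 xy [0.6022 0.0466] g30
t13.35 yaw 1.923 q7 1.908 Mz 0.131 F [ 0.8 -0.8  0.6] z 0.1211 xy [0.6022 0.0465] g30
t13.43 yaw 1.923 q7 1.908 Mz -0.128 F [0.1 0.2 0.3] z 0.1211 xy [0.6022 0.0465] g30
```

```bash
python3 -m creep '[[0,0,-0.05,-0.05,35]]' >/dev/null; python3 w.py
python3 -m creep '[[0,0,-0.05,-0.05,35]]' >/dev/null; python3 w.py
python3 -m creep '[[0,0,-0.05,-0.05,35]]' >/dev/null; python3 w.py
python3 -m creep '[[0,0,-0.05,-0.05,35]]' >/dev/null; python3 w.py
python3 -m creep '[[0,0,-0.05,-0.05,35]]' >/dev/null; python3 w.py
python3 -m creep '[[0,0,-0.05,-0.05,35]]' >/dev/null; python3 w.py
python3 -m creep '[[0,0,-0.05,-0.05,35]]' >/dev/null; python3 w.py
python3 -m creep '[[0,0,-0.05,-0.05,35]]' >/dev/null; python3 w.py
python3 -m creep '[[0,0,-0.05,-0.05,35]]' >/dev/null; python3 w.py
python3 -m creep '[[0,0,-0.05,-0.05,35]]' >/dev/null; python3 w.py
```

```text
t13.52 yaw 1.882 q7 1.869 Mz 0.103 F [-0.4 -1.1 -0.2] z 0.1210 xy [0.6022 0.0465] g30
t13.60 yaw 1.830 q7 1.820 Mz 0.159 F [-0.5 -1.2  1.1] z 0.1210 xy [0.6022 0.0465] g30
t13.68 yaw 1.779 q7 1.773 Mz 0.162 F [ 1.  -1.9  0. ] z 0.1209 xy [0.6022 0.0464] g30
t13.77 yaw 1.729 q7 1.725 Mz 0.122 F [ 0.2 -1.4 -0.8] z 0.1209 xy [0.6022 0.0464] g30
t13.85 yaw 1.679 q7 1.678 Mz 0.157 F [ 1.1 -2.3 -0.4] z 0.1208 xy [0.6022 0.0464] g30
t13.93 yaw 1.629 q7 1.631 Mz 0.116 F [ 1.5 -1.1  0.4] z 0.1208 xy [0.6022 0.0463] g30
t14.02 yaw 1.579 q7 1.584 Mz 0.112 F [ 0.8 -2.   0.2] z 0.1208 xy [0.6022 0.0463] g30
t14.10 yaw 1.529 q7 1.537 Mz 0.158 F [ 0.6 -2.1  1. ] z 0.1207 xy [0.6023 0.0463] g30
t14.18 yaw 1.479 q7 1.490 Mz 0.117 F [-0.  -1.3  0.7] z 0.1206 xy [0.6022 0.0462] g30
t14.27 yaw 1.429 q7 1.443 Mz 0.162 F [-0.5 -1.9 -0.5] z 0.1206 xy [0.6022 0.0462] g30
```

```bash
python3 -m creep '[[0,-0.1,-0.05,-0.05,35]]' >/dev/null; python3 w.py
python3 -m creep '[[0,-0.1,-0.05,-0.05,35]]' >/dev/null; python3 w.py
python3 -m creep '[[0,-0.1,-0.05,-0.05,35]]' >/dev/null; python3 w.py
python3 -m creep '[[0,-0.1,-0.05,-0.05,35]]' >/dev/null; python3 w.py
python3 -m creep '[[0,0,-0.05,-0.05,35]]' >/dev/null; python3 w.py
python3 -m creep '[[0,0,-0.05,-0.05,35]]' >/dev/null; python3 w.py
python3 -m creep '[[0,0,-0.05,-0.05,35]]' >/dev/null; python3 w.py
python3 -m creep '[[0,0,-0.05,-0.05,35]]' >/dev/null; python3 w.py
python3 -m creep '[[0,0,-0.05,-0.05,35]]' >/dev/null; python3 w.py
python3 -m creep '[[0,0,-0.05,-0.05,35]]' >/dev/null; python3 w.py
```

```text
t14.35 yaw 1.379 q7 1.396 Mz 0.154 F [ 1.  -1.6  0.7] z 0.1205 xy [0.6022 0.0462] g30
t14.43 yaw 1.329 q7 1.350 Mz 0.107 F [ 0.4 -0.7  0.4] z 0.1205 xy [0.6023 0.0462] g30
t14.52 yaw 1.279 q7 1.303 Mz 0.136 F [-0.3 -0.8  0. ] z 0.1205 xy [0.6022 0.0461] g30
t14.60 yaw 1.229 q7 1.256 Mz 0.155 F [-1.1 -0.7  0.7] z 0.1204 xy [0.6022 0.0461] g30
t14.68 yaw 1.179 q7 1.210 Mz 0.114 F [-0.5 -1.   0.8] z 0.1203 xy [0.6022 0.0461] g30
t14.77 yaw 1.129 q7 1.163 Mz 0.155 F [ 0.4 -1.4  1. ] z 0.1203 xy [0.6022 0.0461] g30
t14.85 yaw 1.079 q7 1.116 Mz 0.108 F [ 0.1 -0.8  1. ] z 0.1202 xy [0.6021 0.046 ] g30
t14.93 yaw 1.029 q7 1.070 Mz 0.155 F [-0.3 -1.7  0.8] z 0.1202 xy [0.6022 0.046 ] g30
t15.02 yaw 0.979 q7 1.023 Mz 0.100 F [-0.4 -1.5  2.3] z 0.1202 xy [0.6022 0.046 ] g30
t15.10 yaw 0.929 q7 0.977 Mz 0.150 F [-0.8 -1.   1.4] z 0.1202 xy [0.6022 0.0459] g30
```

```bash
python3 -m creep '[[0,0,-0.05,-0.05,35]]' >/dev/null; python3 w.py
python3 -m creep '[[0,0,-0.04,-0.05,35]]' >/dev/null; python3 w.py
python3 -m creep '[[0,0,-0.04,-0.05,35]]' >/dev/null; python3 w.py
python3 -m creep '[[0,0,-0.05,-0.05,35]]' >/dev/null; python3 w.py
python3 -m creep '[[0,0,-0.04,-0.05,35]]' >/dev/null; python3 w.py
python3 -m creep '[[0,0,-0.04,-0.05,35]]' >/dev/null; python3 w.py
python3 -m creep '[[0,0,-0.05,-0.05,35]]' >/dev/null; python3 w.py
python3 -m creep '[[0,0,-0.04,-0.05,35]]' >/dev/null; python3 w.py
python3 -m creep '[[0,0,-0.05,-0.05,35]]' >/dev/null; python3 w.py
python3 -m creep '[[0,0,-0.04,-0.05,35]]' >/dev/null; python3 w.py
```

```text
t15.18 yaw 0.879 q7 0.930 Mz 0.143 F [-0.2 -2.   1.9] z 0.1201 xy [0.6021 0.046 ] g30
t15.27 yaw 0.829 q7 0.884 Mz 0.190 F [-0.3 -2.   1. ] z 0.1201 xy [0.6021 0.0459] g30
t15.35 yaw 0.779 q7 0.838 Mz 0.149 F [-1.4 -1.4  1. ] z 0.1200 xy [0.6021 0.0459] g30
t15.43 yaw 0.729 q7 0.791 Mz 0.154 F [-1.8 -1.3  2.3] z 0.1200 xy [0.6021 0.0458] g30
t15.52 yaw 0.679 q7 0.745 Mz 0.202 F [-1.3 -2.3  2. ] z 0.1199 xy [0.6021 0.0458] g30
t15.60 yaw 0.629 q7 0.699 Mz 0.231 F [-1.3 -1.5  0.6] z 0.1199 xy [0.602  0.0458] g30
t15.68 yaw 0.579 q7 0.653 Mz 0.193 F [-1.9 -2.5  1.9] z 0.1199 xy [0.602  0.0459] g30
t15.77 yaw 0.529 q7 0.607 Mz 0.127 F [-2.  -1.   1.5] z 0.1198 xy [0.602  0.0458] g30
t15.85 yaw 0.479 q7 0.561 Mz 0.168 F [-2.  -2.   2.4] z 0.1198 xy [0.602  0.0458] g30
t15.93 yaw 0.429 q7 0.515 Mz 0.192 F [-1.1 -1.9  2.5] z 0.1198 xy [0.602  0.0458] g30
```

```bash
python3 -m creep '[[-0.1,-0.1,-0.04,-0.05,35]]' >/dev/null; python3 w.py
python3 -m creep '[[-0.1,-0.1,-0.04,-0.05,35]]' >/dev/null; python3 w.py
python3 -m creep '[[-0.1,-0.1,-0.04,-0.05,35]]' >/dev/null; python3 w.py
python3 -m creep '[[-0.1,-0.1,-0.04,-0.05,35]]' >/dev/null; python3 w.py
python3 -m creep '[[0,0,-0.04,-0.05,35]]' >/dev/null; python3 w.py
```

```text
t16.02 yaw 0.379 q7 0.469 Mz 0.212 F [-1.1 -1.   1.8] z 0.1197 xy [0.6019 0.0458] g30
t16.10 yaw 0.329 q7 0.424 Mz 0.198 F [-1.  -0.7  2.6] z 0.1197 xy [0.6019 0.0457] g30
t16.18 yaw 0.280 q7 0.378 Mz 0.247 F [ 0.1 -0.7  1.7] z 0.1196 xy [0.6019 0.0458] g30
t16.27 yaw 0.230 q7 0.333 Mz 0.188 F [ 0.6 -1.1  1.6] z 0.1196 xy [0.6018 0.0457] g30
t16.35 yaw 0.180 q7 0.287 Mz 0.287 F [ 0.2 -1.   2.1] z 0.1195 xy [0.6018 0.0457] g30
```

The torque rises about 0.12 N m/rad from touch at yaw of about 1.0. It is now about 0.10 above free turning, roughly 100 N, so I stop here, open and rise.

```bash
python3 -m creep '[[0,0,0,0,42],[0,0,0,0,50],[0,0,0,0,60],[0,0,0,0,87],[0,0,0,0,87]]'
python3 -m creep '[[0,0,0,0,87],[0,0,0,0,87],[0,0,0,0,87],[0,0,0,0,87],[0,0,0,0,87]]'
python3 -m creep '[[0,0,10,0,87],[0,0,30,0,87],[0,0,60,0,87],[0,0,90,0,87],[0,0,120,0,87]]'
python3 -m creep '[[-20,-30,10,0,87],[-40,-60,20,0,87],[-50,-90,30,0,87],[-60,-120,40,0,87],[-60,-120,40,0,87]]'
python3 -m creep '[[0,-30,0,0,87],[0,-60,0,0,87],[0,-80,0,0,87],[0,-80,0,0,87],[0,-80,0,0,87]]'
python3 - <<'E'
from h import *
T=cam("top");S=cam("scene");print(env.read_state()["contact_force"])
cv2.imwrite("pics/z6.png",np.hstack([cv2.resize(c["im"][y:y+130,x:x+130],(400,400),interpolation=cv2.INTER_CUBIC)for c,x,y in((T,225,125),(S,230,180))]))
E
```

```text
time: 16.77
position: [0.6018, 0.0459, 0.1194]
orientation: [-2.013, -2.411, -0.0]
contact_force: [0.3, 1.1, 0.5]
width: 0.061
finger_force: 0.0
time: 17.18
position: [0.6018, 0.0458, 0.1194]
orientation: [-2.015, -2.41, 0.0]
contact_force: [-0.4, 0.6, 0.2]
width: 0.0858
finger_force: 0.0
time: 17.6
position: [0.6016, 0.0454, 0.2415]
orientation: [2.016, 2.409, 0.0]
contact_force: [0.5, 0.6, -0.4]
width: 0.087
finger_force: 0.0
time: 18.02
position: [0.5404, -0.0821, 0.2827]
orientation: [2.024, 2.399, 0.004]
contact_force: [-0.0, -1.0, 0.1]
width: 0.087
finger_force: 0.0
time: 18.43
position: [0.5416, -0.1556, 0.28]
orientation: [2.019, 2.407, 0.0]
contact_force: [0.1, -0.1, -0.5]
width: 0.0868
finger_force: 0.0
[-0.69104916  0.45923012  0.12875636]
```

View pics/z6.png

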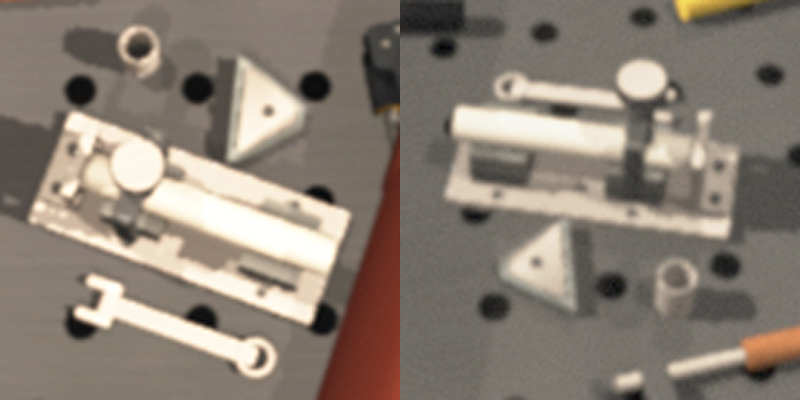

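The bar's end meets the stop: at (80,170) in the top half and (695,150) in the scene half. The screw is down, the spanner, magnet and offcut are where they were, and the gripper is clear. Handing in.

```bash
python3 -c "from station import env;print(env.close_job())"
```

```text
the job is handed in; nothing more can be done
None
```

The job is handed in at about 18.5 s of the 72 s: the bar butts against the end stop (pushed with under 8 N), and the thumbscrew is seated about 0.10 N m above free turning, roughly 100 N of clamping. The spanner, magnet and offcut beside the fixture stayed put, and the robot is clear.

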